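# Ready the prism mould and stand up the tampers

## Task

Get the casting place ready: take the rubbing block from its stand, lay it flat across the top of the prism mould at the clamp-screw end and rub it slowly, in one pass with steady pressure (about 10 N), along the middle of the mould to the other end, then put it back flat on its stand. Stand every tamper that lies on the bench upright on its narrow foot on the steel plate, letting go slowly and checking that it stays standing still. Leave the specimens and the jar at the back alone.

Things in the scene. Friction and masses are not known exactly. Their poses are not given: they have to be found in the camera images.
- tamper1: Hand tamper, 159 mm long, 0.2 to 0.4 kg, at first lying level, axis 20 mm above the bench. Along its axis from the foot face: foot 26 mm across, 10 mm thick; shank 12 mm across; square aluminium weight 40 x 40 mm from 65 to 115 mm; 12 mm neck; ball knob. Origin: centre of the weight, 55 mm from the knob centre; x as for its knob. May be absent.
- tamper1_knob (a point): Centre of the tamper's ball knob (28 mm across, black), 145 mm from the foot face. x points along the axis from foot to knob (up when it stands). Gripped tightly by the ball it keeps its attitude; gripped lightly (about 3 to 5 N) it swings down, foot lowest, about the line through the fingertips.
- tamper1_foot (a point): Centre of the tamper's flat round foot face, 26 mm across; x as for its knob. Top-heavy: the tamper balances about 80 mm from this face, so that standing it falls if leaned more than about 9 degrees.
- tamper2: As tamper1's body, on tamper 2, which is just alike.
- tamper2_knob (a point): As tamper1's knob, on tamper 2, which is just alike.
- tamper2_foot (a point): As tamper1's foot, on tamper 2, which is just alike.
- tamper3: As tamper1's body, on tamper 3, which is just alike.
- tamper3_knob (a point): As tamper1's knob, on tamper 3, which is just alike.
- tamper3_foot (a point): As tamper1's foot, on tamper 3, which is just alike.
- block_grip (a point): Rubbing block, 0.26 kg: a grey abrasive slab 45 (x) x 120 (y) x 20 mm thick (z) with an upright wooden fin along its length, 18 mm thick (x), 70 mm long (y), rising 36 mm above the slab to 56 mm above the underside. This point is in the middle of the fin, 40 mm above the underside; z up, y along the length.
- block_base (a point): Centre of the underside of the rubbing block; axes as block_grip.
- block: The rubbing block; origin at block_base, same axes.
- stand_top (a point): Wooden stand with a rubber top, 160 (x) x 120 (y) mm, 55 mm high, fixed. This point is the centre of its top, z up. The block starts here with its length roughly along the stand's x.
- mould_top (a point): Steel two-gang prism mould, fixed: 180 mm long (x), 110 mm wide (y), top 55 mm above the bench, two compartments 40 mm wide between three 10 mm walls, closed by 10 mm end walls. This point is the centre of the top, level with the wall tops; x runs along the length, away from the T-handled clamp screw (at the -x end, sticks out 45 mm); z up.
- mould: The mould; origin on the bench under mould_top, same axes. Its base plate is 200 x 130 mm and 12 mm thick; the screw with its T-handle (56 mm wide, 30 mm above the bench) reaches 135 mm from the centre on the -x side.
- plate_top (a point): Flat dark steel plate, fixed to the bench, 240 (x) x 130 (y) x 4 mm. This point is the centre of its upper face; z up.
- specimen: Bystander: concrete cylinder 70 mm across, 90 mm tall, standing at the back. Origin at its underside.
- jar: Bystander: closed jar 70 mm across, 100 mm tall, at the back. Origin at its underside.
- prism: Bystander: concrete prism 40 x 160 x 40 mm lying at the back. Origin at its underside.
Not all that is in view belongs to the job. Leave any pink look-alike of the block alone. Leave any red look-alike of the tamper1 alone.

How it is judged:
On the way, in this order (a step that is already met when the one before it is completed fails the run):
1. the block lies flat across the mould at the clamp-screw end, pressed on it (contact force between block and mould between 3.5 and 40 N and y of block_base in the frame of mould_top between -0.02 and 0.02 m and z of block_base in the frame of mould_top between -0.003 and 0.004 m and angle between the x axis of block_grip and the x axis of mould_top, either way round below 0.2 rad and x of block_base in the frame of mould_top below -0.04 m), for 0.1 s.
2. pressed on it while rubbing past the first half (contact force between block and mould between 3.5 and 40 N and y of block_base in the frame of mould_top between -0.02 and 0.02 m and z of block_base in the frame of mould_top between -0.003 and 0.004 m and angle between the x axis of block_grip and the x axis of mould_top, either way round below 0.2 rad and x of block_base in the frame of mould_top between -0.035 and -0.005 m), for 0.1 s.
3. pressed on it while rubbing past the second half (contact force between block and mould between 3.5 and 40 N and y of block_base in the frame of mould_top between -0.02 and 0.02 m and z of block_base in the frame of mould_top between -0.003 and 0.004 m and angle between the x axis of block_grip and the x axis of mould_top, either way round below 0.2 rad and x of block_base in the frame of mould_top between 0.005 and 0.035 m), for 0.1 s.
4. pressed on it at the far end (contact force between block and mould between 3.5 and 40 N and y of block_base in the frame of mould_top between -0.02 and 0.02 m and z of block_base in the frame of mould_top between -0.003 and 0.004 m and angle between the x axis of block_grip and the x axis of mould_top, either way round below 0.2 rad and x of block_base in the frame of mould_top above 0.04 m), for 0.1 s.
5. the block is back flat on its stand, let go (x of block_base in the frame of stand_top between -0.045 and 0.045 m and y of block_base in the frame of stand_top between -0.045 and 0.045 m and z of block_base in the frame of stand_top between -0.003 and 0.004 m and angle between block_grip's own z axis and vertical below 0.1 rad and linear speed of block below 0.02 m/s and contact force between the fingers and block below 0.1 N), for 0.3 s.
At the end, for the whole second after the job is handed in: The block lies flat and still on its stand (centre within 35 mm along and 30 mm across of the stand's centre), and every tamper present stands still and upright (within 0.08 rad) on its foot on the steel plate (foot centre within 112 mm along and 58 mm across of the plate's centre) (x of block_base in the frame of stand_top between -0.045 and 0.045 m and y of block_base in the frame of stand_top between -0.045 and 0.045 m and z of block_base in the frame of stand_top between -0.003 and 0.004 m and angle between block_grip's own z axis and vertical below 0.1 rad and linear speed of each of block, tamper1, tamper2, tamper3 below 0.02 m/s and x of tamper1_foot in the frame of plate_top between -0.112 and 0.112 m and y of tamper1_foot in the frame of plate_top between -0.058 and 0.058 m and z of tamper1_foot in the frame of plate_top between -0.003 and 0.004 m and angle between each of tamper1_knob, tamper2_knob, tamper3_knob's own x axis and vertical below 0.08 rad and angular speed of each of tamper1, tamper2, tamper3 below 0.2 rad/s and x of tamper2_foot in the frame of plate_top between -0.112 and 0.112 m and y of tamper2_foot in the frame of plate_top between -0.058 and 0.058 m and z of tamper2_foot in the frame of plate_top between -0.003 and 0.004 m and x of tamper3_foot in the frame of plate_top between -0.112 and 0.112 m and y of tamper3_foot in the frame of plate_top between -0.058 and 0.058 m and z of tamper3_foot in the frame of plate_top between -0.003 and 0.004 m); the robot touches nothing.
It fails at once if a bystander is moved by more than 30 mm (distance of any of specimen, jar, prism from where it was at the start of the episode above 0.03 m).
Of tamper1, tamper2, tamper3 only 2 to 3 are there at a start; the rules pass over those that are not, and their reading is None.
At some moment in a run one of tamper1, tamper2, tamper3, block may be knocked a few centimetres aside while the robot is not near it.
Once in a run the grip may slacken for a moment while it holds something.
It also fails if it takes over 210 s, if anything falls off the work surface, if the arm or the gripper's body presses on something with over 40 N, if the wrist force passes 120 N, or if a joint passes its speed limit or range.

## Robot

A 6-joint arm with a two-finger parallel gripper is mounted at the origin on the work surface. World frame = base frame: x ahead of the robot, y to its left, z up, the work surface at z = 0. Lengths are in m, angles in rad, forces in N, time in s.
With the tool pointing down it reaches from about 0.375 to 0.9 m from the base axis. Payload 3.1 kg.
Tool frame: the origin (TCP) lies at the very end of the fingers, on their centre line; the grasp point (between the pads) lies 19 mm behind it; x points along the fingers, y is the direction in which the jaws open and shut, and the axes are right-handed (so a half turn about x gives the same grasp; the last joint's range is limited). The gripper opens to 87 mm and grips with 3 to 60 N. Pads are 19 mm wide; open, the fingers measure 117 mm over their backs; the gripper's body (75 mm by 190 mm) begins 51 mm behind the grasp point.
Start: joints at [-1.452, 0.527, 1.433, -0, 1.181, -0.178], TCP at [0.183, -0.597, 0.187] pointing down, gripper open.
Joint ranges: [-3.08, 3.08], [-0.75, 2.2], [0.22, 2.44], [-1.43, 4.57], [0, 2.65], [-2.85, 2.85]. Speed limits (rad/s): [2.79, 2.79, 3.14, 3.14, 3.14, 3.14].

## Interface

Orientations are given as a rotation vector (axis times angle).
In Python, from station import robot gives the robot as it stands. Calls block until the motion is done:
- robot.goto(position, orientation): joint-space move of the TCP to a pose.
- robot.move_linear(position, frame=None, v=0.15, stop_force=None): straight line of the TCP; frame=None keeps the orientation; v is the mean speed in m/s. With stop_force (N) it stops when the force on the tool has changed by that much, and returns True; else False.
- robot.set_joints(angles): joint-space move.
- robot.gripper_to(opening, effort=None): finger opening in m; effort is the grip in N (None keeps the last); returns when the fingers have stopped.
- robot.wait(seconds).
- robot.ik(position, orientation): joint angles nearest the present ones, or None.
- robot.capture(name): name is "scene" or "top"; returns the picture (384x512x3 uint8, blue, green, red); there is no depth.
- robot.camera_params(name): a dict with "fx", "fy", "cx", "cy" (pixels), "distortion" ([k1, k2, p1, p2, k3] as OpenCV has them; the pictures are not rectified), "R" (3x3) and "t" (3): a world point X has camera coordinates R X + t. Camera axes: x right, y down, z forward; pixel columns grow to the right and rows downward; lengths in m; the calibration is good to about 2 mm. A picture is of the moment at which its call begins. camera_params takes no time and is no camera call.
A pose or a line that the arm cannot do raises robot.PlanningError and nothing moves.
- robot.hand_in(): hands the job in, once; it reports no verdict.
Readings, each from a call of its own:
- robot.current_time_s(): time.
- robot.current_q(): joint angles.
- robot.current_joint_velocities(): joint speeds.
- robot.current_joint_torque(): joint torques, N m.
- robot.current_position(): TCP position.
- robot.current_tool_rot(): TCP orientation.
- robot.current_wrist_force(): force on the tool from outside, world axes, zero at the start.
- robot.current_ft_torque(): the same for the moment, N m.
- robot.current_finger_gap(): finger opening in m.
Only numpy, scipy, OpenCV 4.12 (cv2) and the standard library are available. Lean on these libraries where they do the work, as an engineer would, in place of code of your own. Each camera call takes 0.05 s, during which the arm holds its last target. There are 200 camera calls.

## Working session

There is one attempt and no reset: what is moved stays moved. The work goes in short steps, each a Python script; the robot and the scene stay as the last script left them, time stands still between calls to the robot, and variables do not carry over. Pictures are saved under pics/ and viewed, about 12 in all and at most 16, crops included, and the job is handed in when it is done.

```bash
ls; mkdir -p pics; python3 - <<'E'
from station import robot
import cv2, numpy as np
for n in("scene","top"):
    cv2.imwrite(f"pics/{n}0.png",robot.capture(n)); p=robot.camera_params(n)
    print(n,{k:np.round(v,4).tolist() for k,v in p.items()})
print(robot.current_tool_rot(),robot.current_time_s())
E
```

```text
pics
scene {'fx': 459.9897, 'fy': 459.9897, 'cx': 261.4075, 'cy': 190.7466, 'distortion': [-0.1822, 0.0, 0.0, 0.0, 0.0], 'R': [[0.5983, 0.8012, -0.0107], [0.5218, -0.3998, -0.7536], [-0.608, 0.4453, -0.6573]], 't': [-0.3638, -0.1872, 1.8748]}
top {'fx': 487.3204, 'fy': 487.3204, 'cx': 247.7298, 'cy': 201.7195, 'distortion': [-0.008, 0.0, 0.0, 0.0, 0.0], 'R': [[0.0227, -0.9997, 0.0053], [-0.9815, -0.0233, -0.1899], [0.19, -0.0009, -0.9818]], 't': [0.0321, 0.5284, 1.6406]}
[ 2.06209787  0.31139595 -2.06202599] 0.1
```

View pics/scene0.png

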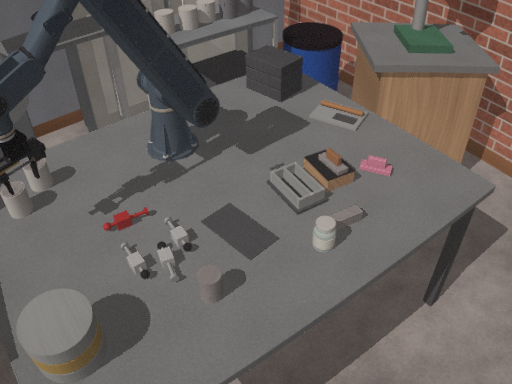

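View pics/top0.png

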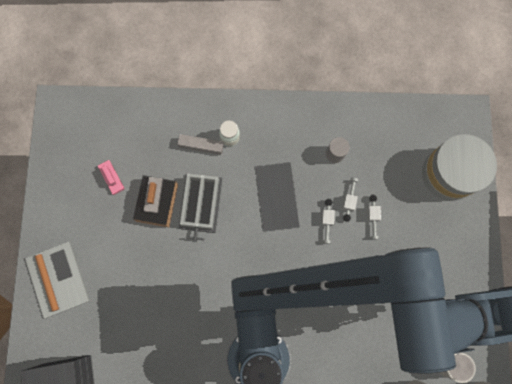

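The top view shows three silver tampers, with their weights at about (350,202), (329,217) and (375,213). The block is on the stand at (152,194) and the mould at (201,202), with its screw towards (197,235). The plate is at (277,196). Look-alikes: the pink block at (111,177), a grey/orange thing at (56,280), and the red tamper at scene (123,220), which the arm hides in the top view.

```bash
cat > h.py <<'E'
from station import robot
import cv2, numpy as np
from scipy.spatial.transform import Rotation as Ro
def world(n,uv,z):
    p=robot.camera_params(n);K=np.array([[p["fx"],0,p["cx"]],[0,p["fy"],p["cy"]],[0,0,1]])
    u=cv2.undistortPoints(np.array(uv,float).reshape(-1,1,2),K,np.array(p["distortion"])).reshape(-1,2)
    R=np.array(p["R"]);t=np.array(p["t"]);c=-R.T@t
    d=np.c_[u,np.ones(len(u))]@R
    return c+d*((np.asarray(z)-c[2])/d[:,2])[:,None]
def crop(n,box,s,f):
    im=robot.capture(n);x,y,w,h=box
    cv2.imwrite(f,cv2.resize(im[y:y+h,x:x+w],None,fx=s,fy=s,interpolation=cv2.INTER_CUBIC));return im
def ori(yaw,pitch=0):
    """tool down, jaw (y) axis at world angle yaw"""
    y=np.array([np.cos(yaw),np.sin(yaw),0]);x=np.array([0,0,-1.]);
    return Ro.from_matrix(np.c_[x,y,np.cross(x,y)]).as_rotvec()
E
python3 - <<'E'
from h import *
crop("top",(310,165,90,90),6,"pics/c1.png")
crop("top",(90,145,230,110),3.4,"pics/c2.png")
E
```

```text
(no output)
```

View pics/c1.png

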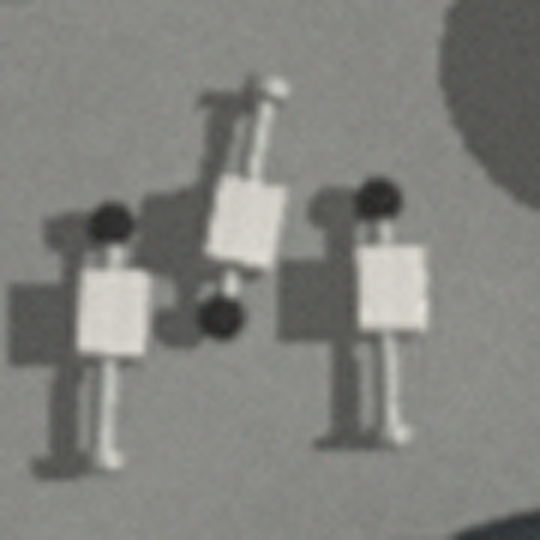

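View pics/c2.png

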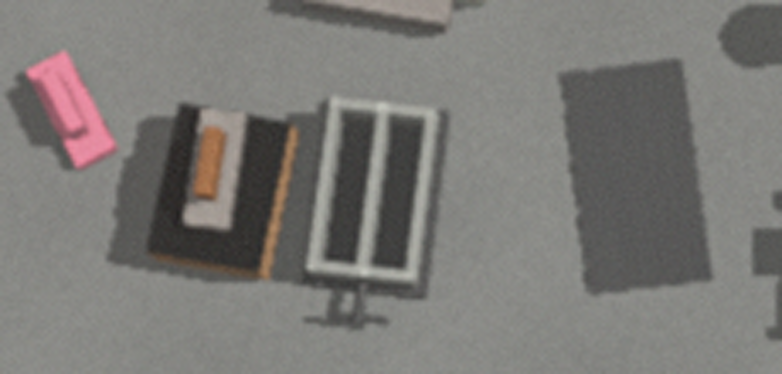

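```bash
cat > m1.py <<'E'
from h import *
def px(l,o,s): return (np.array(l,float)+.5)/s-.5+np.array(o)
def q(name,l,z):
    w=world("top",px(l,(90,145),3.4),np.full(4,z))[:,:2]
    c=w.mean(0);a=(w[0]+w[1]-w[2]-w[3])/2;b=(w[0]+w[3]-w[1]-w[2])/2
    print(name,c.round(4),"up-axis len",np.linalg.norm(a).round(3),"ang",np.degrees(np.arctan2(a[1],a[0])).round(1),"left len",np.linalg.norm(b).round(3),"ang",np.degrees(np.arctan2(b[1],b[0])).round(1))
q("mould",[(330,97),(440,105),(418,282),(305,277)],.055)
q("slab",[(200,108),(246,112),(232,230),(183,226)],.075)
q("fin",[(204,127),(224,130),(213,199),(193,195)],.111)
q("stand",[(182,103),(294,124),(263,274),(148,252)],.055)
q("plate",[(558,72),(682,60),(712,278),(588,294)],.004)
for n,k,w,f in[("A",(110,222),(113,312),(106,460)),("B",(221,317),(245,222),(270,90)),("C",(379,199),(392,288),(397,434))]:
    W=world("top",px([k,w,f],(310,165),6),[.02,.04,.02])[:,:2]
    d=W[0]-W[2];print(n,W.round(4).tolist(),np.linalg.norm(d),np.linalg.norm(W[0]-W[1]),"ang",np.degrees(np.arctan2(d[1],d[0])))
E
python3 m1.py
python3 - <<'E'
from h import *
for p in [(.43,.2,.15),(.62,.27,.12),(.5,-.3,.15),(.6,-.3,.15)]:
  for y in (0,45,90,135): 
    r=[robot.ik(p,ori(np.radians(y+s))) for s in(0,180)]
    print(p,y,[None if x is None else np.round(x,2).tolist() for x in r])
E
```

```text
mould [0.5276 0.2116] up-axis len 0.186 ang -5.0 left len 0.114 ang 87.9
slab [0.5413 0.3697] up-axis len 0.122 ang -3.9 left len 0.048 ang 86.5
fin [0.5397 0.3696] up-axis len 0.07 ang -5.5 left len 0.02 ang 81.3
stand [0.5258 0.3658] up-axis len 0.158 ang -8.7 left len 0.118 ang 80.5
plate [ 0.5599 -0.0576] up-axis len 0.238 ang 8.3 left len 0.132 ang 97.9
A [[0.5407, -0.2393], [0.4837, -0.2372], [0.3998, -0.2358]] 0.14091818656739313 0.05708572991524021 ang -1.4299592103693137
B [[0.4855, -0.3039], [0.5386, -0.3147], [0.623, -0.3353]] 0.1410725511699145 0.054200556325459164 ang 167.15051471859843
C [[0.5583, -0.3986], [0.5016, -0.3995], [0.4189, -0.4055]] 0.13958882119789 0.05676398859271773 ang 2.823520006466704
(0.43, 0.2, 0.15) 0 [[0.2, 0.38, 1.84, -0.0, 0.92, 0.2], None]
(0.43, 0.2, 0.15) 45 [[0.2, 0.38, 1.84, -0.0, 0.92, -0.59], [0.2, 0.38, 1.84, 0.0, 0.92, 2.56]]
(0.43, 0.2, 0.15) 90 [[0.2, 0.38, 1.84, -0.0, 0.92, -1.37], [0.2, 0.38, 1.84, -0.0, 0.92, 1.77]]
(0.43, 0.2, 0.15) 135 [[0.2, 0.38, 1.84, -0.0, 0.92, -2.16], [0.2, 0.38, 1.84, -0.0, 0.92, 0.98]]
(0.62, 0.27, 0.12) 0
[... 375 characters left out ...]
52, 1.58, -0.0, 1.05, -0.73], [-0.73, 0.52, 1.58, -0.0, 1.05, 2.41]]
(0.5, -0.3, 0.15) 45 [[-0.73, 0.52, 1.58, 0.0, 1.05, -1.52], [-0.73, 0.52, 1.58, 0.0, 1.05, 1.62]]
(0.5, -0.3, 0.15) 90 [[-0.73, 0.52, 1.58, 0.0, 1.05, -2.3], [-0.73, 0.52, 1.58, -0.0, 1.05, 0.84]]
(0.5, -0.3, 0.15) 135 [None, [-0.73, 0.52, 1.58, -0.0, 1.05, 0.05]]
(0.6, -0.3, 0.15) 0 [[-0.63, 0.63, 1.35, -0.0, 1.17, -0.63], [-0.63, 0.63, 1.35, -0.0, 1.17, 2.51]]
(0.6, -0.3, 0.15) 45 [[-0.63, 0.63, 1.35, 0.0, 1.17, -1.42], [-0.63, 0.63, 1.35, 0.0, 1.17, 1.73]]
(0.6, -0.3, 0.15) 90 [[-0.63, 0.63, 1.35, 0.0, 1.17, -2.2], [-0.63, 0.63, 1.35, -0.0, 1.17, 0.94]]
(0.6, -0.3, 0.15) 135 [None, [-0.63, 0.63, 1.35, -0.0, 1.17, 0.16]]
```

Chosen: the grey block with the wooden fin on the black stand at (152,194) and the silver tampers A, B and C. The pink and red look-alikes are ruled out; the crops confirm this. I'll do the block first.

```bash
cat > b1.py <<'E'
from h import *
T=robot.current_time_s
print("red",world("scene",[(123,220)],[.03]).round(3))
b=np.array([.5405,.3697]);y=np.radians(85.5)
robot.move_linear([.183,-.597,.3])
robot.goto([*b,.2],ori(y)); 
robot.gripper_to(.05,30)
robot.move_linear([*b,.13]); robot.wait(.3); print("f0",robot.current_wrist_force())
print("hit",robot.move_linear([*b,.081],v=.04,stop_force=6))
robot.gripper_to(0,30); print("gap",robot.current_finger_gap(),robot.current_position())
robot.move_linear([*b,.16],v=.06); robot.wait(.3)
print("gap",robot.current_finger_gap(),"f",robot.current_wrist_force(),T())
crop("scene",(250,110,200,150),4,"pics/l1.png"); crop("top",(90,120,180,140),4,"pics/l2.png")
E
python3 b1.py
```

```text
red [[ 0.316 -0.356  0.03 ]]
f0 [0.44850257 0.79352839 0.14721327]
hit False
gap 0.0006968532994605136 [0.54048386 0.36970617 0.08099562]
gap 0.000289813111860084 f [0.09056999 0.578548   0.25640017] 10.7167
```

```bash
python3 - <<'E'
import cv2,numpy as np
a=cv2.imread("pics/l1.png");b=cv2.imread("pics/l2.png")
cv2.imwrite("pics/l3.png",np.vstack([cv2.resize(a,(400,300)),cv2.resize(b,(400,300))])) if 0 else cv2.imwrite("pics/l3.png",np.hstack([cv2.resize(a,(400,300)),cv2.resize(b,(386,300))]))
E
```

```text
(no output)
```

View pics/l3.png

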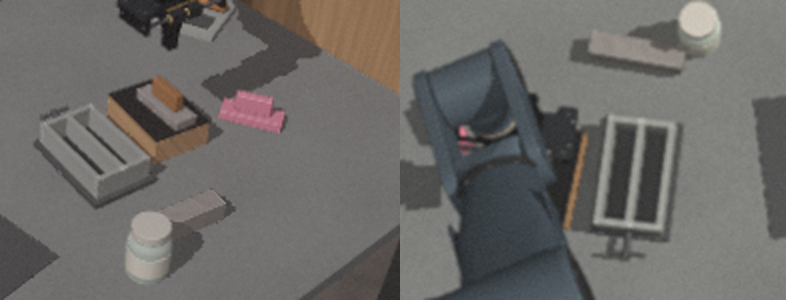

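```bash
python3 - <<'E'
from h import *
def proj(n,X):
    p=robot.camera_params(n);K=np.array([[p["fx"],0,p["cx"]],[0,p["fy"],p["cy"]],[0,0,1]])
    return cv2.projectPoints(np.array(X,float).reshape(-1,1,3),cv2.Rodrigues(np.array(p["R"]))[0],np.array(p["t"],float),K,np.array(p["distortion"]))[0].reshape(-1,2).round(1).tolist()
for X in [(.5405,.3697,.111),robot.current_position(),(.5276,.2116,.055),(.5599,-.0576,.004),(.4837,-.2372,.04)]: print(X,[proj(n,[X]) for n in("top","scene")])
print(robot.current_q(), robot.current_tool_rot(), ori(np.radians(85.5)))
E
```

```text
(0.5405, 0.3697, 0.111) [[[151.0, 192.3]], [[332.5, 152.6]]]
[0.54044348 0.36971881 0.15989117] [[[148.1, 189.1]], [[333.7, 141.4]]]
(0.5276, 0.2116, 0.055) [[[199.4, 200.3]], [[295.8, 180.0]]]
(0.5599, -0.0576, 0.004) [[[276.4, 196.0]], [[238.5, 228.9]]]
(0.4837, -0.2372, 0.04) [[[328.4, 216.6]], [[177.9, 231.7]]]
[ 4.29617681e-01  5.97506987e-01  1.38007967e+00  4.26969034e-05
  1.16418797e+00 -1.06266649e+00] [ 0.06163811  1.57009634 -0.06171234] [ 0.06168217  1.56991603 -0.06168217]
```

```bash
python3 - <<'E'
from h import *
def fin(im):
    h=cv2.cvtColor(im,cv2.COLOR_BGR2HSV);m=cv2.inRange(h,(5,110,90),(18,255,255));m[:,:300]=0;m[:,:][:140]=0;m[:,350:]=0
    y,x=np.nonzero(m);return x.mean(),y.mean(),len(x)
a=cv2.imread("pics/scene0.png");im=robot.capture("scene");print(fin(a),fin(im))
c=lambda i:cv2.resize(i[70:200,270:400],None,fx=3,fy=3,interpolation=cv2.INTER_CUBIC)
cv2.imwrite("pics/cmp.png",np.hstack([c(a),c(im)]))
E
```

```text
(np.float64(333.0833333333333), np.float64(156.72916666666666), 144) (np.float64(333.2237762237762), np.float64(156.62237762237763), 143)
```

View pics/cmp.png

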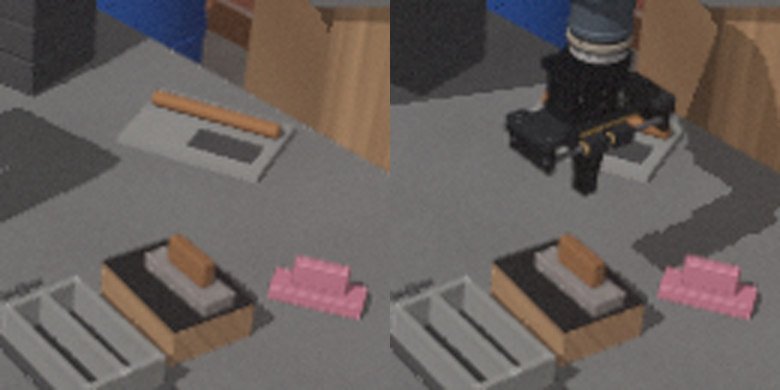

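The block has not moved (fin at (333,157) in both pictures), so the closed fingertips must have passed above the fin. In the scene picture the tip is at (335,133), but the reported TCP projects to (334,141), about 35 mm lower. I'll check the tool height with a touch test on bare bench.

```bash
python3 - <<'E'
from h import *
robot.goto([.45,.075,.2],ori(np.radians(85.5))); robot.wait(.3)
im=robot.capture("scene");cv2.imwrite("pics/t0.png",im[90:250,170:330])
robot.move_linear([.45,.075,.06]); robot.wait(.3)
print(robot.current_wrist_force())
print(robot.move_linear([.45,.075,-.0],v=.03,stop_force=4),robot.current_position(),robot.current_wrist_force())
a=robot.capture("scene");b=robot.capture("top")
f=lambda i,x,y:cv2.resize(i[y:y+130,x:x+130],None,fx=3,fy=3,interpolation=cv2.INTER_CUBIC)
cv2.imwrite("pics/t1.png",np.hstack([f(a,190,120),f(b,180,150)]))
def proj(n,X):
    p=robot.camera_params(n);K=np.array([[p["fx"],0,p["cx"]],[0,p["fy"],p["cy"]],[0,0,1]])
    return cv2.projectPoints(np.array(X,float).reshape(-1,1,3),cv2.Rodrigues(np.array(p["R"]))[0],np.array(p["t"],float),K,np.array(p["distortion"]))[0].reshape(-1,2).round(1).tolist()
print([proj(n,robot.current_position()) for n in("scene","top")])
E
```

```text
[ 0.02747738 -0.38288559  0.07574656]
False [4.50116993e-01 7.50000983e-02 1.23752630e-04] [-0.25008276 -0.03949184  0.06966895]
[[[251.7, 195.7]], [[238.5, 225.7]]]
```

View pics/t1.png

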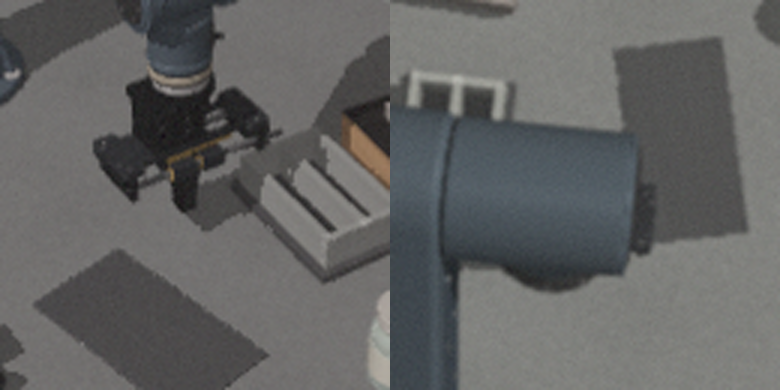

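```bash
python3 - <<'E'
from h import *
print(robot.move_linear([.45,.075,-.045],v=.02,stop_force=4),robot.current_position(),robot.current_wrist_force())
im=robot.capture("scene");cv2.imwrite("pics/t2.png",cv2.resize(im[120:250,190:320],None,fx=3,fy=3,interpolation=cv2.INTER_CUBIC))
robot.move_linear([.45,.075,.06])
E
```

```text
True [ 0.44997703  0.07501749 -0.03478577] [-0.52421716 -0.2935901   3.99835965]
```

View pics/t2.png

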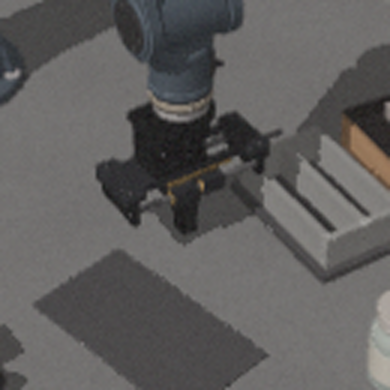

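The tip touches the bench at a reported z of -0.035, and lines up horizontally, with the tip pixel at (252,197) against (252,196) expected. So the real tip is about 35 mm above the reported TCP. I'll apply that correction and repeat the grasp with a guard.

```bash
cat >> h.py <<'E'
DZ=.0348
def lin(x,y,z,**k): return robot.move_linear([x,y,z-DZ],**k)   # z = true tip height
def go(x,y,z,yaw): robot.goto([x,y,z-DZ],ori(yaw))
def tip(): p=robot.current_position(); return np.array([p[0],p[1],p[2]+DZ])
F=robot.current_wrist_force
E
python3 - <<'E'
from h import *
b=(.5405,.3697);y=np.radians(85.5)
lin(.45,.075,.2);go(*b,.16,y);robot.gripper_to(.05,30)
lin(*b,.13);robot.wait(.3);f0=F()
print("hit",lin(*b,.082,v=.03,stop_force=5),tip())
robot.gripper_to(0,30);print("gap",robot.current_finger_gap(),tip(),F()-f0)
lin(*b,.17,v=.06);robot.wait(.4)
print("gap",robot.current_finger_gap(),F()-f0,robot.current_time_s())
crop("scene",(270,70,130,130),4,"pics/g1.png")
E
```

```text
hit False [0.54066324 0.36976912 0.08222643]
gap 0.018267697779395495 [0.54062028 0.37009465 0.08207143] [ 0.00792705  1.89753704 -0.57118782]
gap 0.017728746410943977 [ 0.96997439  0.0573509  -3.41630243] 26.6
```

View pics/g1.png

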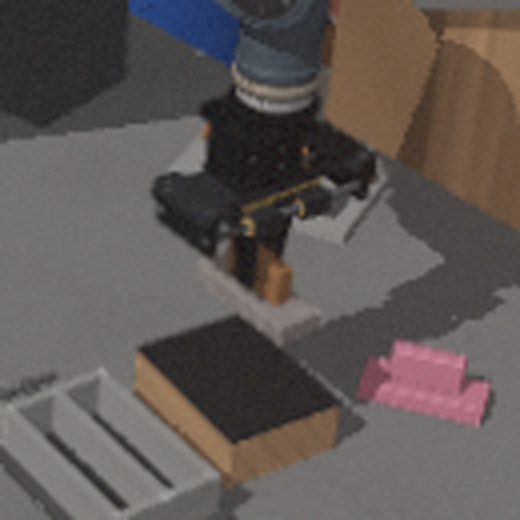

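Block held and level. Next, the rub.

```bash
cat > rub.py <<'E'
from h import *
a=np.radians(-4);c=np.array([.5276,.2116]);ux=np.array([np.cos(a),np.sin(a)])
P=lambda s:c+s*ux
robot.gripper_to(0,40)
go(*P(-.055),.17,a);print("gap",robot.current_finger_gap(),robot.current_q().round(2) if hasattr(robot.current_q(),'round') else robot.current_q())
lin(*P(-.055),.095,v=.06);robot.wait(.5);f0=F()
print("hit",lin(*P(-.055),.072,v=.015,stop_force=8),tip(),F()-f0)
z=tip()[2]
for i in range(8):
    robot.wait(.15);f=(F()-f0)[2]
    if abs(f-10)<2.5: break
    z+=np.clip((f-10)*1e-4,-5e-4,5e-4);lin(*P(-.055),z,v=.01)
print("pressed",f,z);robot.wait(.3);log=[]
for s in np.arange(-.05,.0581,.004):
    lin(*P(s),z,v=.02);d=F()-f0;f=d[2];z+=np.clip((f-10)*8e-5,-4e-4,4e-4);log.append((round(s,3),round(f,1),round(tip()[2]*1e3,2)))
robot.wait(.3);print(log,F()-f0,robot.current_finger_gap(),robot.current_time_s())
crop("scene",(230,90,170,130),4,"pics/r1.png")
E
python3 rub.py
```

```text
gap 0.01785686998610264 [0.21 0.46 1.75 0.   0.93 0.28]
hit True [0.47270327 0.21542571 0.08209059] [-1.0469847  -0.26027362  6.84909216]
pressed 8.96816505932265 0.08209058554700327
[(np.float64(-0.05), np.float64(6.3), np.float64(82.11)), (np.float64(-0.046), np.float64(15.8), np.float64(82.23)), (np.float64(-0.042), np.float64(3.0), np.float64(82.08)), (np.float64(-0.038), np.float64(11.8), np.float64(82.2)), (np.float64(-0.034), np.float64(9.2), np.float64(82.16)), (np.float64(-0.03), np.float64(13.0), np.float64(82.21)), (np.float64(-0.026), np.float64(6.4), np.float64(82.12)), (np.float64(-0.022), np.float64(14.5), np.float64(82.2)), (np.float64(-0.018), np.float64(3.0), np.float64(82.09)), (np.float64(-0.014), np.float64(12.3), np.float64(82.2)), (np.float64(-0.01), np.float64(9.0), np.float64(82.14)), (np.float64(-0.006), np.float64(11.2), np.float64(82.18)), (np.float64(-0.002), np.float64(9.0), np.float64(82.15)), (np.float64(0.002), np.float64(10.7), np.float64(82.17)), (np.float64(0.006), np.float64(9.2), np.float64(82.16)), (np.float64(0.01), np.float64(10.9), np.float64(82.18)), (np.float64(0.014), np.float64(9.1), np.float64(82.15)), (np.float64(0.018), np.float64(10.7), np.float64(82.2)), (np.float64(0.022), np.float64(8.4), np.float64(82.15)), (np.float64(0.026), np.float64(11.2), np.float64(82.19)), (np.float64(0.03), np.float64(9.2), np.float64(82.15)), (np.float64(0.034), np.float64(11.5), np.float64(82.18)), (np.float64(0.038), np.float64(9.7), np.float64(82.15)), (np.float64(0.042), np.float64(10.4), np.float64(82.16)), (np.float64(0.046), np.float64(9.6), np.float64(82.19)), (np.float64(0.05), np.float64(9.4), np.float64(82.13)), (np.float64(0.054), np.float64(9.8), np.float64(82.17)), (np.float64(0.058), np.float64(10.7), np.float64(82.18))] [-5.10469155  1.54703349  9.86381116] 0.018035741645737582 41.5583
```

View pics/r1.png

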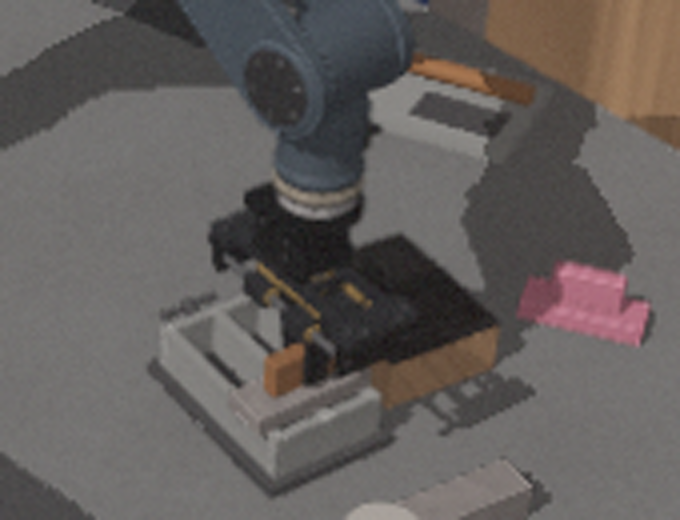

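The rub held around 10 N with the block flat and across the mould. Now I'll put it back on the stand.

```bash
cat > back.py <<'E'
from h import *
x,y,_=tip();lin(x,y,.16,v=.06)
s=(.5258,.3658);go(*s,.16,np.radians(82));print("gap",robot.current_finger_gap())
lin(*s,.092,v=.06);robot.wait(.4);f0=F()
print("hit",lin(*s,.076,v=.015,stop_force=3),tip(),F()-f0)
robot.gripper_to(.03);robot.wait(.2);robot.gripper_to(.05);lin(*s,.16,v=.05);robot.wait(.4)
print(robot.current_time_s());lin(*s,.28);go(.45,-.05,.3,np.radians(82))
cv2.imwrite("pics/s2.png",robot.capture("top"));cv2.imwrite("pics/s2s.png",robot.capture("scene"))
a=cv2.imread("pics/s2.png")
f=lambda i,x,y,w,h,s:cv2.resize(i[y:y+h,x:x+w],None,fx=s,fy=s,interpolation=cv2.INTER_CUBIC)
cv2.imwrite("pics/s2c.png",np.hstack([f(a,110,155,75,90,5),f(a,315,165,80,90,5)]))
E
python3 back.py
```

```text
gap 0.01784154994306624
hit True [0.52577278 0.36579864 0.08210296] [-7.78034887e-01  6.17390653e-03  6.86325513e+00]
50.1333
```

View pics/s2c.png

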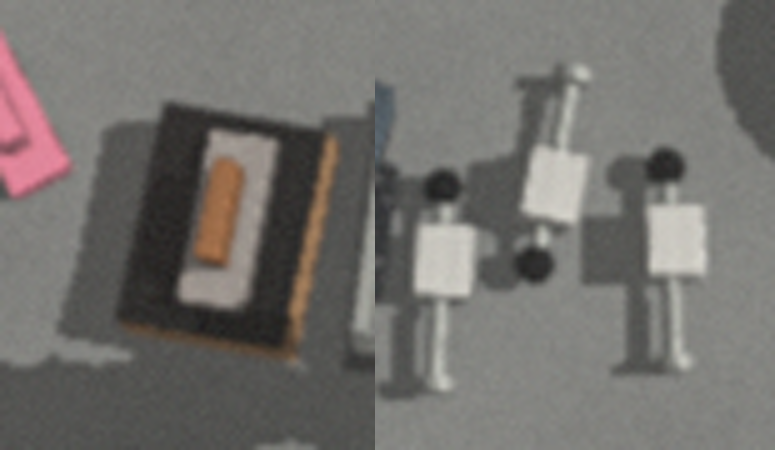

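The block lies flat and centred on the stand, and the tampers are where they were: knobs at (328,202), (347,218) and (373,198). Starting with tamper A.

```bash
cat > tam.py <<'E'
from h import *
pc=np.array([.5599,-.0576]);u=np.array([np.cos(np.radians(8.2)),np.sin(np.radians(8.2))])
T=robot.current_time_s
def knob(px,clear=False):
    """dark ball near a pixel -> world xy"""
    im=cv2.cvtColor(robot.capture("top"),cv2.COLOR_BGR2GRAY);x,y=map(int,px);r=14
    m=(im[y-r:y+r+1,x-r:x+r+1]<52).astype(np.uint8)
    n,l,s,c=cv2.connectedComponentsWithStats(m);k=[i for i in range(1,n) if 15<s[i,4]<90]
    if not k: return None
    i=min(k,key=lambda i:np.hypot(*(c[i]-r)));p=c[i]+[x-r,y-r];return p,world("top",[p],[.022])[0][:2],s[i,4]
def pick(k,deg,lift=.20):
    yaw=np.radians(deg)
    go(*k,.28,yaw);robot.gripper_to(.05,4);lin(*k,.07);robot.wait(.4);f0=F()
    print("hit",lin(*k,.005,v=.03,stop_force=4),tip())
    robot.gripper_to(0,5);print("gap",robot.current_finger_gap())
    lin(*k,lift,v=.06);robot.wait(1.5)
    print("gap",robot.current_finger_gap(),"w",F()-f0,T())
def place(s):
    robot.gripper_to(0,12);p=pc+s*u;h=tip()[2]
    lin(*p,h,v=.08);robot.wait(.8);print("gap",robot.current_finger_gap())
    lin(*p,.142,v=.04);robot.wait(.5);f0=F()
    print("hit",lin(*p,.118,v=.008,stop_force=1.2),tip(),F()-f0)
def release():
    robot.gripper_to(0,3);robot.wait(.6);g=robot.current_finger_gap()
    for d in (.0005,.001,.0015,.002,.003,.004,.006,.01,.02): robot.gripper_to(g+d);robot.wait(.15)
    x,y,_=tip();lin(x,y,.21,v=.04);print("rel",T())
E
python3 - <<'E'
from tam import *
for p in[(328,202),(347,218),(373,198)]: print(knob(p))
pick((.5407,-.2393),-91.4)
crop("scene",(130,130,130,130),4,"pics/p1.png")
E
```

```text
(array([327.88461538, 202.19230769]), array([ 0.53810943, -0.23879949]), np.int32(26))
(array([346.13043478, 217.56521739]), array([ 0.48461006, -0.30249863]), np.int32(23))
(array([372.43478261, 197.91304348]), array([ 0.55730205, -0.39692046]), np.int32(23))
hit False [ 0.54076909 -0.23935666  0.0051162 ]
gap 0.027118192154606313
gap 0.02776606497252969 w [-0.06987341  1.55488999 -1.7874792 ] 65.1667
```

View pics/p1.png

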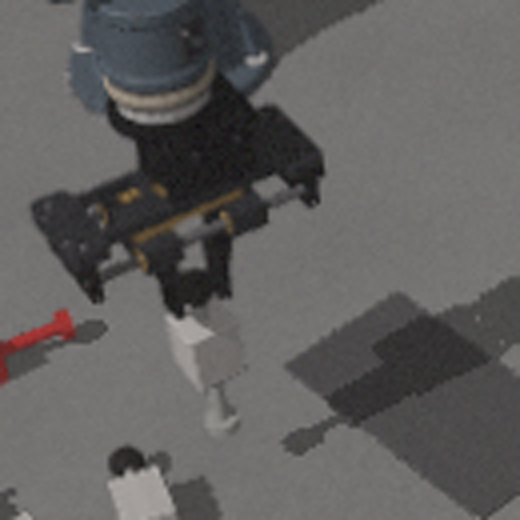

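It hangs with knob at (195,290) and foot at (222,425) in the crop. Vertical lines there lean about 10° towards the vanishing point, so it is upright. Placing it now.

```bash
python3 - <<'E'
from tam import *
place(.07);release();robot.wait(.5)
crop("scene",(190,120,130,130),4,"pics/p2.png")
E
```

```text
gap 0.026810893739943078
hit True [ 0.62921793 -0.04755786  0.13763456] [-0.19136812 -0.14048438  7.90471463]
rel 78.8583
```

View pics/p2.png

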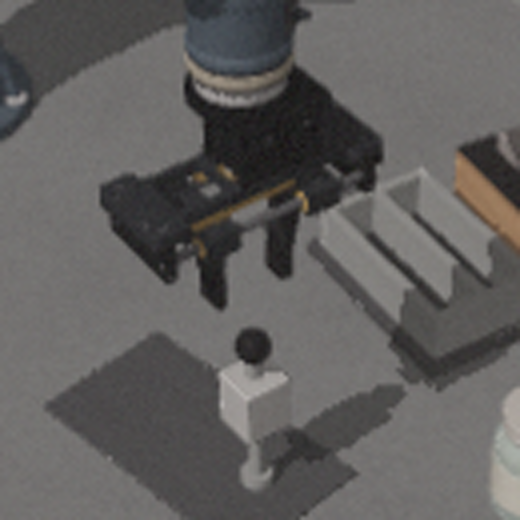

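Tamper A stands upright with its foot at (255,475) in the crop. Next, B.

```bash
cat > nxt.py <<'E'
from tam import *
def run(px,deg,s,off=(.0015,-.001)):
    r=knob(px);print(r)
    k=r[1]+off;pick(k,deg)
    if robot.current_finger_gap()<.02: print("LOST");return
    place(s);release();robot.wait(.5)
E
python3 - <<'E'
from nxt import *
run((346,218),-103,0)
crop("top",(240,130,150,125),5,"pics/p3.png")
print(knob((372,198)))
E
```

```text
(array([345.90909091, 217.77272727]), array([ 0.48385352, -0.30170849]), np.int32(22))
hit False [ 0.48542837 -0.30277107  0.00512763]
gap 0.027319571475930726
gap 0.026971713633291393 w [ 0.52376153  0.43396419 -3.19814577] 90.65
gap 0.027296171215702065
hit True [ 0.55992089 -0.05755499  0.13717358] [0.11563983 0.19926473 7.55196327]
rel 104.8917
(array([373.60869565, 191.56521739]), array([ 0.58041768, -0.40169701]), np.int32(23))
```

View pics/p3.png

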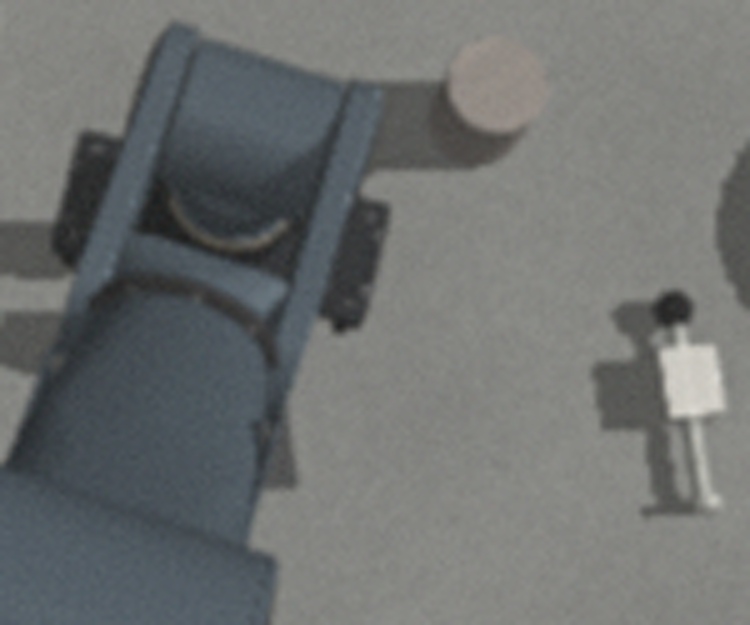

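C has been knocked: its knob is now at (374,191.6) and its axis at about 9.5°. I'm using the new pose.

```bash
python3 - <<'E'
from nxt import *
run((374,191),-80.6,-.07)
x,y,_=tip();lin(x,y,.27);go(.35,.33,.3,np.radians(-90))
print(robot.current_time_s())
a=robot.capture("scene");b=robot.capture("top")
f=lambda i,x,y,w,h,s:cv2.resize(i[y:y+h,x:x+w],None,fx=s,fy=s,interpolation=cv2.INTER_CUBIC)
cv2.imwrite("pics/f1.png",np.hstack([f(a,190,130,180,130,2.2),f(b,100,140,210,130,1.85)[:286]]) if 0 else np.hstack([cv2.resize(f(a,190,130,180,130,1),(400,289)),cv2.resize(f(b,110,150,200,110,1),(400,289))]))
E
```

```text
(array([373.66666667, 191.41666667]), array([ 0.58096264, -0.40191766]), np.int32(24))
hit False [ 0.58254809 -0.40300799  0.00517898]
gap 0.027715058730478418
gap 0.027544560355854213 w [ 0.90900753 -0.35582114 -1.99880032] 116.9
gap 0.026639386469659673
hit True [ 0.49062169 -0.0675669   0.13659382] [-0.02009723  1.23448783  6.84063749]
rel 132.3417
134.95
```

View pics/f1.png

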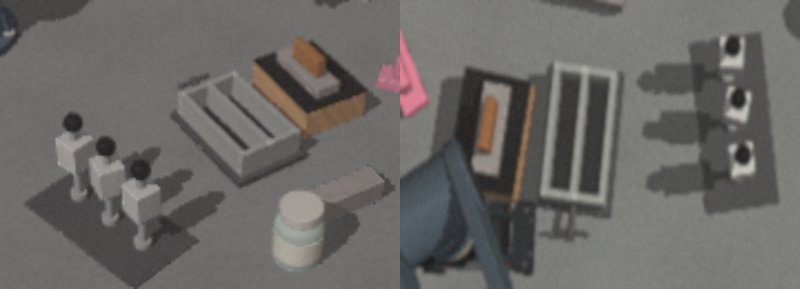

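All three tampers stand on the plate, with feet at (80,195), (111,220) and (145,240) in the left crop. The block is flat on its stand. One quick check that nothing is moving, then I'll hand in.

```bash
python3 - <<'E'
from h import *
a=robot.capture("scene").astype(int);robot.wait(1.5);b=robot.capture("scene").astype(int)
d=cv2.GaussianBlur(np.abs(a-b).max(2).astype(np.float32),(5,5),0)[130:260,190:370];print(d.max(),d.mean())
print(robot.hand_in(),robot.current_time_s())
E
```

```text
7.2070312 2.6114914
the job is handed in; nothing more can be done
the job is handed in; nothing more can be done
```

The job is handed in: the mould was rubbed, the block is back on its stand, and all three tampers stand on the plate. The arm's clock read about 135 s when it moved clear, against the 210 s limit.

- **Block:** I laid it flat across the mould at the clamp-screw end and rubbed it in one pass, from -55 to +58 mm along the mould. The force averaged about 10 N. It swung between 3 and 16 N over the first third and then held at 8–12 N. Two readings, at -42 and -18 mm, dipped to 3.0 N, just under the 3.5 N limit. The block then went back flat on the middle of its stand.
- **Tampers:** All three stand upright on the plate at about +70, 0 and -70 mm along its middle. Tamper C had been knocked aside partway through, so I found it again in the camera picture before picking it up.
- **First grasp missed:** The fingers closed above the block without touching it. A touch on bare bench showed the real fingertips about 35 mm above the reported position, and I corrected every later move for that.
- **Pressing down:** Each tamper met the plate with about 7–8 N, although I had set the stop at 1.2 N. They stayed standing when released.
- **Last checks:** In the final pictures the block lies flat and all three tampers are upright. Two pictures 1.5 s apart showed only image noise, and the arm was clear of everything. In those pictures the mould, jar and prism look undisturbed; the specimen cylinder was out of view and I did not check it again at the end.

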